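Change the feed of the grain mill at its H-gate lever

ROBOT

A 6-joint arm with a two-finger parallel gripper is mounted at the origin on the work surface. World frame = base frame: x ahead of the robot, y to its left, z up, the work surface at z = 0. Lengths are in m, angles in rad, forces in N, time in s.
With the tool pointing down it reaches from about 0.25 to 0.8 m from the base axis. Payload 8.5 kg.
Tool frame: the origin (TCP) lies midway between the tips of the shut fingers; the grasp point (between the pads) lies 19 mm behind it (hold_point_z is the distance from the TCP to the grasp point, in m); z points along the fingers, y is the line along which they close (so a half turn about z gives the same grasp; the last joint's range is limited). The gripper opens to 85 mm and grips with 20 to 120 N. Pads are 22 mm wide; open, the fingers measure 114 mm over their backs; the gripper's body (76 mm by 85 mm) begins 54 mm behind the grasp point. The pads swing forward as they close: fully open they stand 13 mm farther back than shut.
Start: joints at [1.121, 0.238, -0.013, 1.319, 0, 1.571], TCP at [0.228, 0.473, 0.231] pointing down, gripper open.
Joint ranges: [-2.66, 2.66], [-1.03, 1.9], [-1.14, 1.46], [-1.82, 2.27], [-1.45, 1.34], [-3.14, 3.14]. Speed limits (rad/s): [2.22, 2.22, 2.79, 3.14, 3.14, 3.14].

INTERFACE

Orientations are given as a rotation vector (axis times angle).
In Python, from cell import observe, get_image, sign_off, hold_point_z gives the robot as it stands.
- The arm moves only by the shell command python3 -m creep 'ROWS' [OPENING] [FORCE]. ROWS is JSON, one flat list of numbers, 6 for each row, row after row: the shift along the tool's x, y, z in m, then the turn, a rotation vector about the tool's x, y, z in rad. A call has 1 to 20 rows; each row is the pose to reach, as a shift and turn from the pose commanded when the call began, along the tool's axes at that moment; what a row does not reach only later rows make up. A row lasts 1/12 s, in which the tool goes at most 41.7 mm and 7.16 degrees, less where a joint would pass 70% of its speed; a pose out of reach is approached as far as the arm can. A call with a gripper value outside its range is refused whole. OPENING is the finger opening in m, from 0 to 0.0854, set as the call begins (- or left out, the last holds). The fingers move at their own pace and stop on an object; FORCE is the grip in N (left out, the last holds). Time passes only in rows, so rows that repeat a pose let the fingers close. It gives the time, the measured TCP pose, the force, the opening and the grip force at its end, in the units of the state.
- observe(): the state, without advancing time (a new reading comes with each control period).
- get_image(name): name is "scene" or "top" or "wrist"; returns a dict with "img" (400x640x3 uint8, blue, green, red), "fx", "fy", "cx", "cy" (pixels), "distortion" ([k1, k2, p1, p2, k3] as OpenCV has them; the pictures are not rectified), "extrinsics" (4x4, takes a point from camera to world coordinates); the wrist camera has in their place "mount" (4x4, takes a point from camera to tool coordinates, whose origin is the TCP and whose axes are the flange's). Camera axes: x right, y up, looking along -z (the intrinsics and any distortion apply to the point x, -y, -z); pixel columns grow to the right and rows downward; lengths in m; the calibration is good to about 2 mm. A picture is of the moment at which its call begins: read the wrist's pose just before it. There is no depth.
- sign_off(): hands the job in; it is judged then, once.
The state is a dict: "time_s": time; "qpos": joint angles; "dq": joint speeds; "effort": joint torques, N m; "tcp_pos": TCP position; "tool_rot": TCP orientation; "contact_force": force on the tool from outside, world axes, zero at the start; "ft_torque": the same for the moment, N m; "opening": finger opening in m; "grip_force": force on a finger pad.
Only numpy, scipy, OpenCV 4.12 (cv2) and the standard library are available. Lean on these libraries where they do the work, as an engineer would, in place of code of your own. Each camera call takes 0.05 s, during which the arm holds its last target. There are 200 camera calls.

TASK

Shift the mill's feed lever into the slot that ends at the green disc, pushing it only with the fingertips or the outside of the fingers: along its slot to the middle of the H-shaped gate, across the middle channel to the other side, and fully home to the end of the green slot. Push gently, do not grip the lever, leave it standing there with the hand clear, and do not disturb the jar, tins, pot and tools around it.

Things in the scene. Friction and masses are not known exactly. Their poses are not given: they have to be found in the camera images.
- gate_center (a point): Middle of the H-gate, on the top face of the bright metal gate plate (190 x 150 mm, fixed, 110 mm above the table). Axes: +x away from the robot at yaw 0, +y left, z up. The cross channel runs along y through this point; two lengthwise slots run along x at y = +27 mm (left) and -27 mm (right), from x = -36 to +36 mm. A fully home stem is centred near x = +-27, y = +-27 mm
- lever_stem (a point): Point on the axis of the lever's 12 mm steel stem at the level of the gate plate (99 mm from the pivot): where the lever is in the gate. The slots and the channel are 19 mm wide, so the stem has 2 to 3 mm of play to each side there (about 4 to 5 mm at the knob). The walls really stop the stem
- lever: Hand part of the lever; origin: centre of its black ball knob (40 mm) on the 12 mm stem. The lever tilts about a pivot 105 mm below the plate's top face, 180 mm below the knob centre, which is 75 mm above the plate (185 mm above the table) when upright and up to 13 mm lower in a slot end. The knob moves 1.8 times as far as the stem: about +-48 mm each way
- drive_box: The fixed black drive box with the gate plate and walls, motor (far side) and mill, all one piece. Origin on the table straight below gate_center, same axes. Black housing: x -130 to +130, y -110 to +170 mm, 102 mm high
- funnel_top (a point): Centre of the top of the white funnel (252 mm up, radius 65 mm) on the mill, which is one piece with the drive box, right of the gate (gate y from -115 to -315 mm, 155 mm high). Left of the plate the black box is 102 mm high
- lever_fore (a joint): Fore-and-aft tilt of the lever (rad), 0 upright, positive = knob towards the gate's +x. About +-0.27 at the slot ends. Stays where it is left; pushing at the knob takes about 2 to 4 N in either direction. Jamming it against a wall with over 60 N, or squeezing it, counts as rough
- lever_side (a joint): Sideways tilt of the lever (rad), 0 upright, positive = knob towards the gate's +y (left). About +0.26 in the left slots, where it starts, and about -0.26 in the right slots (play +-0.03)
- disc_green: Green disc, 28 mm across, 3 mm thick, fixed on the gate plate just beyond the end of the slot it names, centred on that slot, 39 mm beyond the fully home stem. On either end of the right-hand lengthwise slot (the far or the near one). Origin: centre of its underside
- disc_yellow: Yellow disc, same size, at the other end of the right-hand slot
- sample_jar: Loose glass jar, 62 mm across, 95 mm high, standing on the table under the mill's outlet. Origin: centre of its underside
- tin_on_box: Loose small aluminium tin, 53 mm across, 26 mm high, standing on the drive box (102 mm up) left of the gate plate. Origin: centre of its underside
- tin_low: Loose aluminium tin, 63 mm across, 32 mm high, on the table left of the drive box. Origin: centre of its underside
- grey_pot: Loose grey plastic pot with lid, 90 mm across, 110 mm high, on the table left of the drive box. Origin: centre of its underside
- brush: Loose hand brush, 190 mm long, lying on the table
- scoop: Loose steel scoop, 160 mm long, 30 mm high, lying on the table
- weight: Loose brass weight, 40 mm across, 54 mm high, on the table at the left. Origin: centre of its underside

How it is judged:
At the end, for the whole second after the job is handed in: The lever stands at rest in the slot with the green disc, its stem within about 5 mm of fully home at the plate (about 9 mm at the knob) (horizontal distance between lever_stem and disc_green below 0.044 m and value of joint lever_side below -0.22 rad and (value of joint lever_fore above 0.21 rad or value of joint lever_fore below -0.21 rad) and velocity of joint lever_fore between -0.05 and 0.05 rad/s and velocity of joint lever_side between -0.05 and 0.05 rad/s); the robot touches nothing.
It fails at once if the lever is gripped: the fingers press on it with more than 30 N though no gate wall bears that push (contact force between the fingers and lever above 30 N and contact force between drive_box and lever below 10 N).
It fails at once if the lever is pushed with more than 60 N (contact force between the fingers and lever above 60 N).
It fails at once if the jar, the pot or a tin is lifted or moved more than 20 mm (distance of any of sample_jar, tin_on_box, tin_low, grey_pot from where it was at the start of the episode above 0.02 m).
It fails at once if the brush, the scoop or the weight is lifted or moved more than 20 mm (distance of any of brush, scoop, weight from where it was at the start of the episode above 0.02 m).
It also fails if it takes over 64 s, if anything falls off the work surface, if the arm or the gripper's body presses on something with over 40 N, if the wrist force passes 120 N, or if a joint passes its speed limit or range.

## Working session

There is one attempt and no reset: what is moved stays moved. The work goes in short steps, Python scripts to look and compute and a shell command to move; the robot and the scene stay as the last step left them, time stands still between calls to the robot, and variables do not carry over. Pictures are saved under pics/ and viewed, at most 10 in all, crops included, and the job is handed in when it is done.

```bash
mkdir -p pics; ls
python3 - <<'E'
from cell import *
import cv2
s=observe();print(s['time_s'],s['tcp_pos'],s['tool_rot'],hold_point_z if not callable(hold_point_z) else hold_point_z())
for n in("scene","top"):
    d=get_image(n);cv2.imwrite(f"pics/{n}.png",d['img']);print(n,d['fx'],d['distortion'],d['extrinsics'])
E
```

```text
pics
0.0 [0.22808575 0.47239595 0.23066761] [-7.00545381e-01 -3.06215209e+00  2.24789750e-03] 0.0187
scene 402.8526823094706 [-0.0256629  0.         0.         0.         0.       ] [[-0.82024071 -0.31020526  0.48060158  1.0860744 ]
 [ 0.57200947 -0.4400845   0.69219275  0.81442123]
 [-0.00321653  0.84267333  0.53841557  0.80324936]
 [ 0.          0.          0.          1.        ]]
top 451.270892581543 [-0.0583925  0.         0.         0.         0.       ] [[ 0.02397085  0.99488854 -0.09809279  0.3900253 ]
 [-0.9997107   0.02366107 -0.00432022 -0.02111252]
 [-0.00197716  0.09816797  0.9951679   1.6030259 ]
 [ 0.          0.          0.          1.        ]]
```

View pics/scene.png

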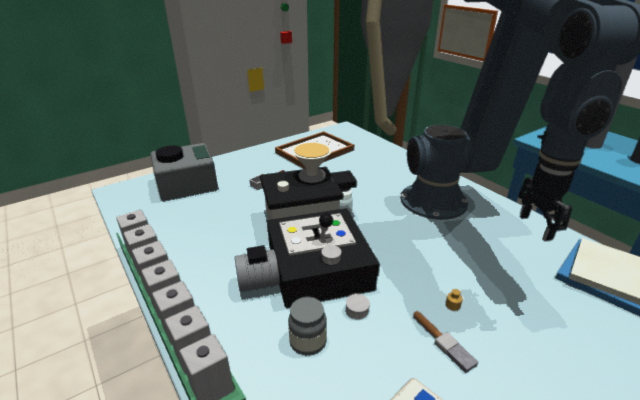

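View pics/top.png

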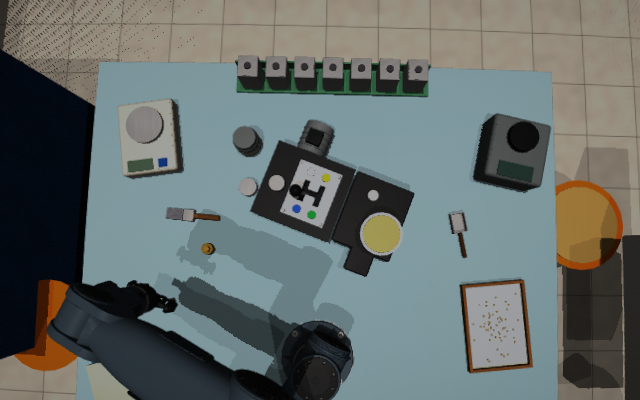

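The scene view shows the plate at about (315,233). In the top view the gate is at about (312,193), with green near right at (312,215), yellow at (326,178) and blue at (296,209). I'll enlarge both.

Run:
```python
import cv2,numpy as np
a=cv2.imread('pics/top.png')[140:250,240:390];b=cv2.imread('pics/scene.png')[200:290,250:390]
cv2.imwrite('pics/c.png',cv2.resize(a,None,fx=5,fy=5,interpolation=cv2.INTER_CUBIC))
cv2.imwrite('pics/d.png',cv2.resize(b,None,fx=5,fy=5,interpolation=cv2.INTER_CUBIC))
```

```text
(no output)
```

View pics/c.png

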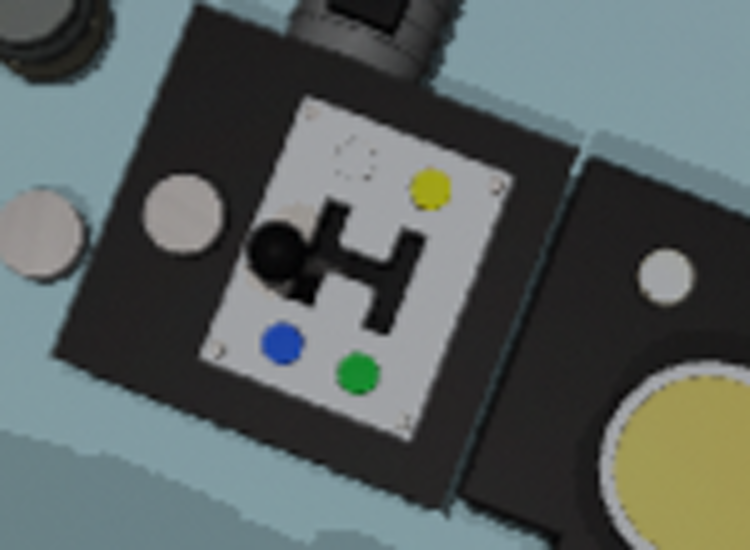

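View pics/d.png

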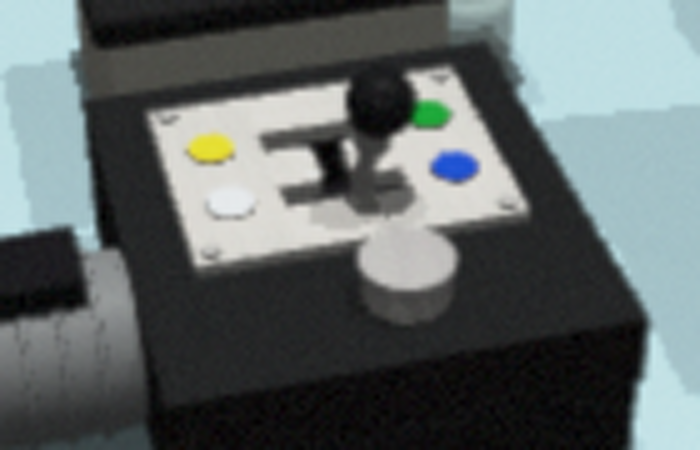

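The top crop shows the plate corners at (307,97), (512,177), (411,440) and (200,357), the knob at (277,252), the tin at (183,213), and green at the near-right end at (358,374). The lever starts in the near-left slot (blue end).

```bash
cat > h.py <<'E'
import cv2,numpy as np
from cell import *
from scipy.spatial.transform import Rotation as R
def ray(d,px,T):
    K=np.array([[d['fx'],0,d['cx']],[0,d['fy'],d['cy']],[0,0,1]])
    u=cv2.undistortPoints(np.array([[px]],float),K,np.array(d['distortion']))[0,0]
    return T[:3,3],T[:3,:3]@np.array([u[0],-u[1],-1])
def atz(d,px,z,T=None):
    o,v=ray(d,px,d['extrinsics'] if T is None else T);return o+v*(z-o[2])/v[2]
E
python3 - <<'E'
from h import *
d=get_image('top');s=get_image('scene')
P=lambda x,y,z:atz(d,(240+(x-2)/5,140+(y-2)/5),z)
Q=lambda x,y,z:atz(s,(250+(x-2)/5,200+(y-2)/5),z)
c=[P(*p,.11) for p in((307,97),(512,177),(411,440),(200,357))]
print(np.round(c,3),'ctr',np.mean(c,0))
e=[Q(*p,.11) for p in((450,67),(148,112),(200,270),(527,212))];print('scene',np.round(e,3),np.mean(e,0))
g=np.mean(c,0);x=c[0]+c[1]-c[2]-c[3];yaw=np.arctan2(x[1],x[0]);x=e[1]+e[2]-e[0]-e[3];print('yaw',yaw,np.arctan2(x[1],x[0]),[np.linalg.norm(c[i]-c[i-1]) for i in range(4)])
Rz=R.from_euler('z',-yaw).as_matrix()
for n,p in dict(green=P(358,374,.113),yellow=P(431,189,.113),knob=P(277,252,.174),tin=P(183,213,.128),fun=P(735,480,.252)).items(): print(n,np.round(p,3),np.round(Rz@(p-g),3))
for n,p in dict(green=Q(430,115,.113),knob=Q(380,103,.174),tin=Q(407,258,.128)).items(): print(n,np.round(p,3),np.round(Rz@(p-np.mean(e,0)),3))
st=observe();print(R.from_rotvec(st['tool_rot']).as_matrix(),st['qpos'])
m=get_image('wrist');print(m['mount'])
E
```

```text
[[ 0.672  0.068  0.11 ]
 [ 0.621 -0.07   0.11 ]
 [ 0.444 -0.007  0.11 ]
 [ 0.496  0.134  0.11 ]] ctr [0.55848895 0.03127731 0.11      ]
scene [[ 0.443 -0.007  0.11 ]
 [ 0.621 -0.072  0.11 ]
 [ 0.673  0.073  0.11 ]
 [ 0.497  0.135  0.11 ]] [0.55855724 0.03231192 0.11      ]
yaw -0.3499167851868147 -0.34537385328942793 [np.float64(0.18849299908581402), np.float64(0.1477508085037483), np.float64(0.18812193490993692), np.float64(0.15051473064375706)]
green [0.487 0.029 0.113] [-0.066 -0.027  0.003]
yellow [ 0.612 -0.016  0.113] [ 0.066 -0.027  0.003]
knob [0.56  0.081 0.174] [-0.016  0.047  0.064]
tin [0.59  0.147 0.128] [-0.01   0.119  0.018]
fun [ 0.42  -0.203  0.252] [-0.05  -0.267  0.142]
green [0.487 0.031 0.113] [-0.067 -0.025  0.003]
knob [0.556 0.075 0.174] [-0.018  0.04   0.064]
tin [0.589 0.147 0.128] [-0.011  0.118  0.018]
[[-9.00534716e-01  4.34783931e-01 -3.98134923e-04]
 [ 4.34784114e-01  9.00534324e-01 -8.40383485e-04]
 [-6.85107195e-06 -9.29897242e-04 -9.99999568e-01]] [ 1.12098680e+00  2.38555709e-01 -1.39694833e-02  1.31920103e+00
 -6.86129277e-06  1.57078534e+00]
[[-3.96603007e-04  9.44784802e-01  3.27691196e-01  8.53480912e-02]
 [ 9.99999576e-01  1.02560742e-04  9.14595849e-04 -4.82664719e-04]
 [ 8.30488006e-04  3.27691420e-01 -9.44784443e-01 -1.43395799e-01]
 [ 0.00000000e+00  0.00000000e+00  0.00000000e+00  1.00000000e+00]]
```

Gate centre is at (0.5585, 0.032, 0.11) with yaw -0.348, and both cameras agree. The knob is at gate (-17,+45) mm, and green is near-right. I'll shut the fingers, align with the gate axes (tool x = -gate x, tool y = +gate y), and go above the near side of the knob.

```bash
python3 -m creep '[-0.03,-0.016,0,0,0,-0.01, -0.06,-0.032,0,0,0,-0.02, -0.09,-0.048,0,0,0,-0.03, -0.12,-0.064,0,0,0,-0.04, -0.15,-0.08,0,0,0,-0.05, -0.18,-0.096,0,0,0,-0.06, -0.21,-0.112,0,0,0,-0.07, -0.24,-0.128,0,0,0,-0.08, -0.27,-0.144,0,0,0,-0.09, -0.30,-0.16,0,0,0,-0.101, -0.33,-0.176,0,0,0,-0.101, -0.36,-0.192,0,0,0,-0.101, -0.385,-0.206,0,0,0,-0.101, -0.40,-0.2145,0,0,0,-0.101, -0.40,-0.2145,0,0,0,-0.101, -0.40,-0.2145,0,0,0,-0.101, -0.40,-0.2145,0,0,0,-0.101, -0.40,-0.2145,0,0,0,-0.101]' 0 20
cat >> h.py <<'E'
G=np.array([.5585,.032,.11]);RG=R.from_euler('z',-.348).as_matrix()
def where():
    s=observe();T=R.from_rotvec(s['tool_rot']).as_matrix()
    print(round(s['time_s'],2),'tcp gate',np.round(RG.T@(s['tcp_pos']-G),4),'z',round(s['tcp_pos'][2],4),'F gate',np.round(RG.T@s['contact_force'],1),'toolx gate',np.round(RG.T@T[:,0],3))
def wrist(n):
    s=observe();m=get_image('wrist');cv2.imwrite(n,m['img']);W=np.eye(4);W[:3,:3]=R.from_rotvec(s['tool_rot']).as_matrix();W[:3,3]=s['tcp_pos'];return m,W@m['mount']
E
python3 -c "
from h import *
where();wrist('pics/w1.png')"
```

```text
time_s: 1.75
tcp_pos: [0.4946, 0.1064, 0.2313]
tool_rot: [-0.544, -3.094, -0.0]
contact_force: [-0.9, -0.1, 0.2]
opening: 0.0003
grip_force: 0.0
1.75 tcp gate [-0.0854  0.0482  0.1213] z 0.2313 F gate [-0.8 -0.4  0.2] toolx gate [-1. -0.  0.]
```

View pics/w1.png

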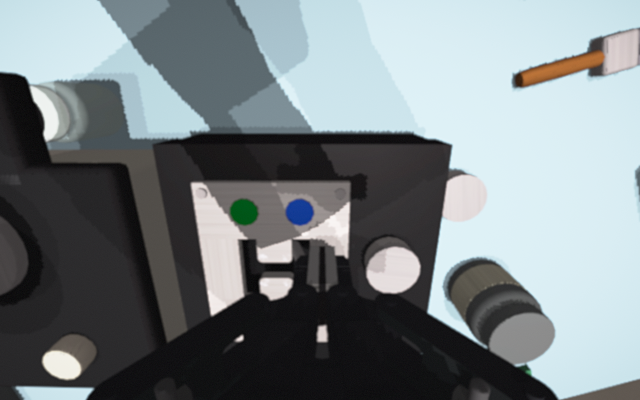

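The wrist view shows green at (244,212) and blue at (300,212), which confirms the alignment. The knob is hidden behind the fingers. Next: descend to tip z≈0.148, then push towards +x to the middle.

```bash
python3 -m creep '[0,0,0.02,0,0,0, 0,0,0.04,0,0,0, 0,0,0.06,0,0,0, 0,0,0.083,0,0,0, 0,0,0.083,0,0,0, -0.01,0,0.083,0,0,0, -0.02,0,0.083,0,0,0, -0.025,0,0.083,0,0,0, -0.03,0,0.083,0,0,0, -0.035,0,0.083,0,0,0, -0.04,0,0.083,0,0,0, -0.045,0,0.083,0,0,0, -0.045,0,0.083,0,0,0, -0.045,0,0.083,0,0,0]'
python3 - <<'E'
from h import *
where()
d=get_image('top');s=get_image('scene')
a=cv2.resize(d['img'][155:235,270:350],None,fx=5,fy=5,interpolation=2);b=cv2.resize(s['img'][190:270,270:350],None,fx=5,fy=5,interpolation=2)
cv2.imwrite('pics/e.png',np.hstack([a,b]))
E
```

```text
time_s: 2.97
tcp_pos: [0.5376, 0.0901, 0.1482]
tool_rot: [-0.545, -3.094, 0.0]
contact_force: [-1.6, -0.1, 1.0]
opening: -0.0001
grip_force: 0.5
2.97 tcp gate [-0.0395  0.0475  0.0382] z 0.1482 F gate [-1.5 -0.7  1. ] toolx gate [-1.     0.001  0.   ]
```

View pics/e.png

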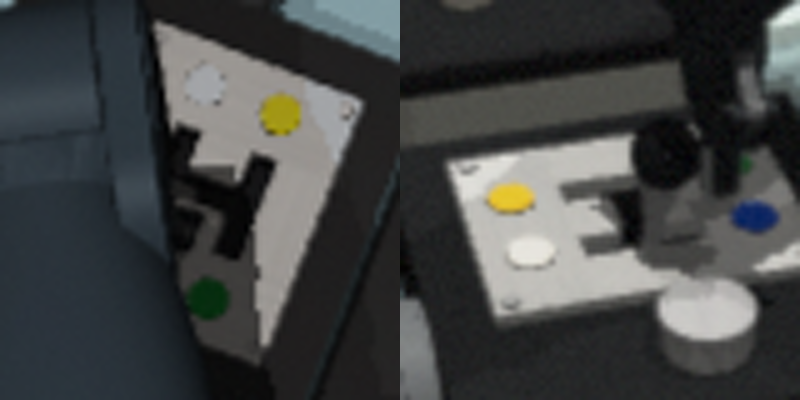

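In the scene crop the knob is at (665,153), the finger is just behind it at (720,150), and the stem is near the channel. I'll measure the knob.

Run:
```python
from h import *
s=get_image('scene')
for z in(.175,.18): print(RG.T@(atz(s,(270+263/5,190+151/5),z)-G))
```

```text
[-0.00917145  0.03913434  0.065     ]
[-0.0072749   0.04610847  0.07      ]
```

The knob is at x≈-8 mm and in contact (face at -28.5 mm), so push about 9 mm more.

```bash
python3 -m creep '[-0.003,0,0,0,0,0, -0.006,0,0,0,0,0, -0.009,0,0,0,0,0, -0.009,0,0,0,0,0, -0.009,0,0,0,0,0]'
python3 - <<'E'
from h import *
where()
s=get_image('scene');cv2.imwrite('pics/f.png',cv2.resize(s['img'][190:270,270:370],None,fx=6,fy=6,interpolation=2))
E
```

```text
time_s: 3.53
tcp_pos: [0.5462, 0.0871, 0.1482]
tool_rot: [0.545, 3.094, -0.0]
contact_force: [-1.3, 0.3, 1.9]
opening: 0.0
grip_force: 0.8
3.53 tcp gate [-0.0304  0.0476  0.0382] z 0.1482 F gate [-1.3 -0.1  1.9] toolx gate [-1.     0.001 -0.   ]
```

View pics/f.png

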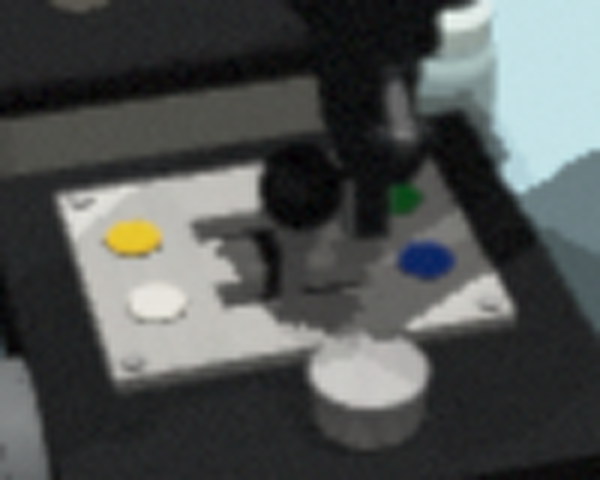

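The knob is at (300,187) in the crop and appears at mid-gate. Check that numerically, then back off and go round to its left side, staying above the tin.

```bash
python3 - <<'E'
from h import *
s=get_image('scene')
for z in(.175,.18): print(RG.T@(atz(s,(270+298/6,190+185/6),z)-G))
E
python3 -m creep '[0.012,0,0,0,0,0, 0.022,0,0,0,0,0, 0.022,0.015,0,0,0,0, 0.022,0.035,0,0,0,0, 0.022,0.052,0,0,0,0, 0.01,0.054,0,0,0,0, -0.01,0.054,0,0,0,0, -0.0305,0.054,0,0,0,0, -0.0305,0.054,0,0,0,0, -0.0305,0.054,0,0,0,0]'
python3 -c "
from h import *
where()"
```

```text
[-0.00063742  0.03996384  0.065     ]
[0.00119121 0.04693137 0.07      ]
time_s: 4.47
tcp_pos: [0.5936, 0.1277, 0.1478]
tool_rot: [-0.546, -3.094, 0.0]
contact_force: [-0.9, -0.2, -0.2]
opening: -0.0002
grip_force: 0.0
4.47 tcp gate [0.0003 0.1019 0.0378] z 0.1478 F gate [-0.8 -0.6 -0.2] toolx gate [-1.     0.001  0.   ]
```

The knob is at x≈0. Push towards -y, first halfway.

```bash
python3 -m creep '[0,-0.01,0,0,0,0, 0,-0.015,0,0,0,0, 0,-0.02,0,0,0,0, 0,-0.025,0,0,0,0, 0,-0.03,0,0,0,0, 0,-0.035,0,0,0,0, 0,-0.04,0,0,0,0, 0,-0.045,0,0,0,0, 0,-0.05,0,0,0,0, 0,-0.05,0,0,0,0]'
python3 -c "
from h import *
where()"
```

```text
time_s: 5.3
tcp_pos: [0.5785, 0.0808, 0.1536]
tool_rot: [0.543, 3.084, 0.006]
contact_force: [0.4, 3.5, 29.4]
opening: -0.0002
grip_force: 11.5
5.3 tcp gate [0.0022 0.0527 0.0436] z 0.1536 F gate [-0.8  3.5 29.4] toolx gate [-1.     0.001 -0.009]
```

There is a 29 N upward force, which I didn't expect, so back off at once and look.

```bash
python3 -m creep '[0,0.01,0,0,0,0, 0,0.03,0,0,0,0, 0,0.045,0,0,0,0, 0,0.045,0,0,0,0]'
python3 - <<'E'
from h import *
where()
s=get_image('scene');cv2.imwrite('pics/g.png',cv2.resize(s['img'][150:280,240:390],None,fx=5,fy=4.5,interpolation=2))
E
```

```text
time_s: 5.63
tcp_pos: [0.5916, 0.1248, 0.1484]
tool_rot: [0.543, 3.094, 0.001]
contact_force: [-1.2, 0.9, -0.0]
opening: 0.0
grip_force: 0.0
5.63 tcp gate [-0.0005  0.0985  0.0384] z 0.1484 F gate [-1.4  0.4 -0. ] toolx gate [-1.    -0.001 -0.   ]
```

View pics/g.png

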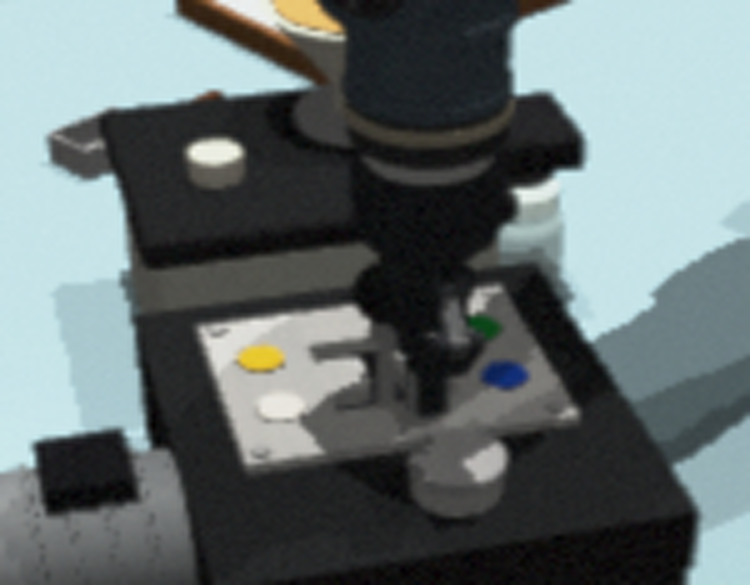

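The lever stem now appears at (395,385), near the cross channel, and the tin is undisturbed. The splayed finger linkage, which is wide in tool y, rode onto the ball. I'll turn the hand 90° so that its slim side pushes in -y.

```bash
python3 -c "
from h import *
print(observe()['qpos'])"; python3 -m creep '[0,0.006,0,0,0,0.11, 0,0.006,0,0,0,0.22, 0,0.006,0,0,0,0.33, 0,0.006,0,0,0,0.44, 0,0.006,0,0,0,0.55, 0,0.006,0,0,0,0.66, 0,0.006,0,0,0,0.77, 0,0.006,0,0,0,0.88, 0,0.006,0,0,0,0.99, 0,0.006,0,0,0,1.1, 0,0.006,0,0,0,1.21, 0,0.006,0,0,0,1.32, 0,0.006,0,0,0,1.43, 0,0.006,0,0,0,1.54, 0,0.006,0,0,0,1.571, 0,0.006,0,0,0,1.571, 0,0.006,0,0,0,1.571]'
python3 -c "
from h import *
where();print(observe()['qpos'])"
```

```text
[ 2.06498402e-01  4.09256455e-01  2.18177503e-02  1.18381607e+00
 -5.95894903e-05  5.53561077e-01]
time_s: 7.1
tcp_pos: [0.5929, 0.128, 0.148]
tool_rot: [-2.572, -1.804, 0.002]
contact_force: [-0.5, -0.1, 0.1]
opening: -0.0002
grip_force: 0.0
7.1 tcp gate [-0.0004  0.1019  0.038 ] z 0.148 F gate [-0.5 -0.3  0.1] toolx gate [-0.     1.    -0.001]
[ 2.12716678e-01  4.14152006e-01  2.94638958e-02  1.18709563e+00
 -2.38802901e-04  2.13113672e+00]
```

Now tool x = +gate y. Push gently in steps and check the force.

```bash
python3 -m creep '[-0.01,0,0,0,0,0, -0.02,0,0,0,0,0, -0.026,0,0,0,0,0, -0.032,0,0,0,0,0, -0.036,0,0,0,0,0, -0.04,0,0,0,0,0, -0.044,0,0,0,0,0]'
python3 -c "
from h import *
where()"; python3 -m creep '[-0.004,0,0,0,0,0, -0.008,0,0,0,0,0, -0.012,0,0,0,0,0,-0.016,0,0,0,0,0,-0.02,0,0,0,0,0]'
python3 -c "
from h import *
where()"
```

```text
time_s: 7.68
tcp_pos: [0.5783, 0.0866, 0.1484]
tool_rot: [2.573, 1.802, 0.0]
contact_force: [0.1, 0.0, 0.1]
opening: 0.0
grip_force: 0.0
7.68 tcp gate [-0.      0.0581  0.0384] z 0.1484 F gate [0.1 0.1 0.1] toolx gate [0.001 1.    0.   ]
time_s: 8.1
tcp_pos: [0.5717, 0.0683, 0.1486]
tool_rot: [2.573, 1.802, 0.001]
contact_force: [1.3, 3.3, 2.9]
opening: 0.0001
grip_force: 0.0
8.1 tcp gate [0.0001 0.0386 0.0386] z 0.1486 F gate [0.2 3.5 2.9] toolx gate [0.001 1.    0.001]
```

Contact at 3.5 N with the knob around y≈+8 mm, so it is moving freely. Keep going.

```bash
python3 -m creep '[-0.004,0,0,0,0,0, -0.008,0,0,0,0,0, -0.012,0,0,0,0,0,-0.016,0,0,0,0,0,-0.02,0,0,0,0,0,-0.024,0,0,0,0,0,-0.028,0,0,0,0,0,-0.032,0,0,0,0,0,-0.036,0,0,0,0,0,-0.04,0,0,0,0,0,-0.04,0,0,0,0,0]'
python3 -c "
from h import *
where()"; python3 -m creep '[-0.003,0,0,0,0,0, -0.006,0,0,0,0,0, -0.009,0,0,0,0,0,-0.009,0,0,0,0,0]'
python3 -c "
from h import *
where()"
```

```text
time_s: 9.02
tcp_pos: [0.5573, 0.0299, 0.148]
tool_rot: [-2.574, -1.801, 0.002]
contact_force: [-0.7, 0.1, -0.2]
opening: 0.0002
grip_force: 0.0
9.02 tcp gate [-0.0005 -0.0024  0.038 ] z 0.148 F gate [-0.7 -0.2 -0.2] toolx gate [ 0.002  1.    -0.001]
time_s: 9.35
tcp_pos: [0.5544, 0.0218, 0.1482]
tool_rot: [-2.574, -1.802, 0.001]
contact_force: [-0.1, 0.0, -1.0]
opening: -0.0002
grip_force: 0.2
9.35 tcp gate [-0.0004 -0.011   0.0382] z 0.1482 F gate [-0.1  0.  -1. ] toolx gate [ 0.001  1.    -0.001]
```

Run:
```python
from h import *
s=get_image('scene')['img'];t=get_image('top')['img']
cv2.imwrite('pics/i.png',np.hstack([cv2.resize(s[190:270,270:350],None,fx=5,fy=5,interpolation=2),cv2.resize(t[155:235,270:350],None,fx=5,fy=5,interpolation=2)]))
```

```text
(no output)
```

View pics/i.png

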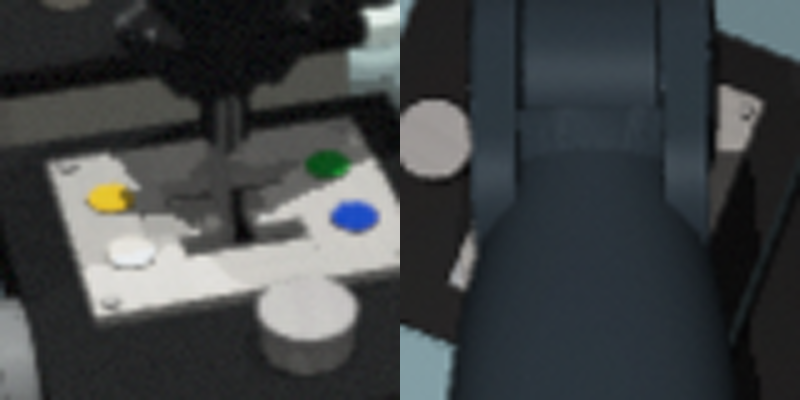

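The channel and left slot are empty and the knob is ahead of the finger, hidden behind it. It should be at y≈-42 mm, so push 5 mm more.

```bash
python3 -m creep '[-0.002,0,0,0,0,0, -0.004,0,0,0,0,0, -0.005,0,0,0,0,0]'
python3 -c "
from h import *
where()"
```

```text
time_s: 9.7
tcp_pos: [0.553, 0.0176, 0.1482]
tool_rot: [-2.573, -1.802, 0.0]
contact_force: [1.0, 1.8, -1.3]
opening: 0.0001
grip_force: 1.2
9.7 tcp gate [-0.0002 -0.0154  0.0382] z 0.1482 F gate [ 0.3  2.  -1.3] toolx gate [0.001 1.    0.   ]
```

Contact at 2 N puts the knob at y≈-46 mm, in the right slot's line. Back off, rise, turn back and go over to the far side.

```bash
python3 -m creep '[0.015,0,0,0,0,0, 0.035,0,0,0,0,0, 0.05,0,-0.01,0,0,0, 0.05,0,-0.04,0,0,0, 0.05,0,-0.07,0,0,0, 0.05,0,-0.08,0,0,0]'
python3 -m creep '[0,0.01,0,0,0,-0.11, 0,0.02,0,0,0,-0.22, 0,0.03,0,0,0,-0.33, 0,0.04,0,0,0,-0.44, 0,0.05,0,0,0,-0.55, 0,0.06,0,0,0,-0.66, 0,0.07,0,0,0,-0.77, 0,0.08,0,0,0,-0.88, 0,0.09,0,0,0,-0.99, -0.015,0.09,0,0,0,-1.1, -0.03,0.09,0,0,0,-1.21, -0.045,0.09,0,0,0,-1.32, -0.06,0.09,0,0,0,-1.43, -0.075,0.09,0,0,0,-1.54, -0.082,0.09,0,0,0,-1.571, -0.082,0.09,0,0,0,-1.571, -0.082,0.09,0,0,0,-1.571]'
python3 - <<'E'
from h import *
where();print(observe()['qpos'])
s=get_image('scene')['img'];t=get_image('top')['img']
cv2.imwrite('pics/j.png',np.hstack([cv2.resize(s[190:270,270:350],None,fx=5,fy=5,interpolation=2),cv2.resize(t[155:235,270:350],None,fx=5,fy=5,interpolation=2)]))
E
```

```text
time_s: 10.2
tcp_pos: [0.5717, 0.0656, 0.2323]
tool_rot: [2.571, 1.801, 0.006]
contact_force: [0.5, -0.2, 0.4]
opening: 0.0
grip_force: 0.0
time_s: 11.62
tcp_pos: [0.6268, -0.0432, 0.2282]
tool_rot: [0.549, 3.093, -0.0]
contact_force: [0.5, -0.3, -0.5]
opening: 0.0003
grip_force: 0.0
11.62 tcp gate [ 0.0899 -0.0474  0.1182] z 0.2282 F gate [ 0.6 -0.1 -0.5] toolx gate [-1.     0.003 -0.   ]
[-6.87241211e-02  4.20619381e-01  2.47061005e-01  1.39722817e+00
 -1.22238193e-04  2.82392929e-01]
```

```bash
python3 -m creep '[0,0,0.03,0,0,0, 0,0,0.06,0,0,0, 0,0,0.08,0,0,0, 0,0,0.08,0,0,0, 0.01,0,0.08,0,0,0, 0.02,0,0.08,0,0,0, 0.03,0,0.08,0,0,0, 0.04,0,0.08,0,0,0, 0.048,0,0.08,0,0,0, 0.053,0,0.08,0,0,0, 0.058,0,0.08,0,0,0, 0.063,0,0.08,0,0,0]'
python3 -c "
from h import *
where()"; python3 -m creep '[0.005,0,0,0,0,0, 0.01,0,0,0,0,0, 0.015,0,0,0,0,0, 0.018,0,0,0,0,0]'
python3 -c "
from h import *
where()"
```

```text
time_s: 12.72
tcp_pos: [0.568, -0.0216, 0.149]
tool_rot: [0.545, 3.092, -0.0]
contact_force: [2.5, -1.4, 1.9]
opening: -0.0002
grip_force: 1.3
12.72 tcp gate [ 0.0272 -0.0471  0.039 ] z 0.149 F gate [ 2.9 -0.5  1.9] toolx gate [-1.     0.001 -0.002]
time_s: 13.05
tcp_pos: [0.5502, -0.0154, 0.1484]
tool_rot: [0.545, 3.094, 0.0]
contact_force: [2.4, -0.1, 2.2]
opening: -0.0
grip_force: 1.1
13.05 tcp gate [ 0.0083 -0.0474  0.0384] z 0.1484 F gate [2.3 0.7 2.2] toolx gate [-1.     0.001 -0.   ]
```

It slides freely at about 2.5 N. Continue towards TCP x≈-15 mm in small steps.

```bash
python3 -m creep '[0.004,0,0,0,0,0, 0.008,0,0,0,0,0, 0.012,0,0,0,0,0, 0.016,0,0,0,0,0,0.016,0,0,0,0,0]'
python3 -c "
from h import *
where()"; python3 -m creep '[0.002,0,0,0,0,0, 0.004,0,0,0,0,0, 0.006,0,0,0,0,0]'
python3 -c "
from h import *
where()"
```

```text
time_s: 13.47
tcp_pos: [0.5345, -0.0098, 0.148]
tool_rot: [-0.545, -3.093, 0.0]
contact_force: [2.0, 0.4, -0.1]
opening: 0.0001
grip_force: 0.9
13.47 tcp gate [-0.0083 -0.0475  0.038 ] z 0.148 F gate [ 1.7  1.  -0.1] toolx gate [-1.     0.001  0.001]
time_s: 13.72
tcp_pos: [0.5297, -0.0081, 0.1481]
tool_rot: [-0.545, -3.094, 0.0]
contact_force: [1.6, -0.5, -2.6]
opening: 0.0001
grip_force: 1.2
13.72 tcp gate [-0.0134 -0.0475  0.0381] z 0.1481 F gate [ 1.6  0.  -2.6] toolx gate [-1.     0.001  0.   ]
```

```bash
python3 -m creep '[0.001,0,0,0,0,0, 0.002,0,0,0,0,0, 0.003,0,0,0,0,0]'
python3 -c "
from h import *
where()"; python3 -m creep '[0.001,0,0,0,0,0,0.002,0,0,0,0,0]'
python3 -c "
from h import *
where()"
```

```text
time_s: 13.97
tcp_pos: [0.527, -0.0071, 0.1483]
tool_rot: [-0.545, -3.094, 0.0]
contact_force: [2.5, -0.4, -2.2]
opening: -0.0003
grip_force: 1.2
13.97 tcp gate [-0.0163 -0.0475  0.0383] z 0.1483 F gate [ 2.5  0.5 -2.2] toolx gate [-1.     0.001  0.   ]
time_s: 14.13
tcp_pos: [0.5251, -0.0064, 0.1483]
tool_rot: [-0.545, -3.094, 0.0]
contact_force: [2.7, -0.4, -2.3]
opening: 0.0001
grip_force: 1.2
14.13 tcp gate [-0.0183 -0.0475  0.0383] z 0.1483 F gate [ 2.7  0.5 -2.3] toolx gate [-1.     0.001  0.   ]
```

The knob is at x≈-49 mm, home. Back off, rise and move aside, then check.

```bash
python3 -m creep '[-0.01,0,0,0,0,0, -0.03,0,0,0,0,0, -0.06,0,0,0,0,0, -0.08,0,-0.02,0,0,0, -0.08,0,-0.05,0,0,0, -0.08,0,-0.08,0,0,0, -0.08,0,-0.11,0,0,0, -0.08,0.03,-0.12,0,0,0, -0.08,0.06,-0.12,0,0,0, -0.08,0.09,-0.12,0,0,0, -0.08,0.12,-0.12,0,0,0, -0.08,0.15,-0.12,0,0,0, -0.08,0.18,-0.12,0,0,0, -0.08,0.21,-0.12,0,0,0, -0.08,0.24,-0.12,0,0,0, -0.08,0.27,-0.12,0,0,0, -0.08,0.28,-0.12,0,0,0, -0.08,0.28,-0.12,0,0,0, -0.08,0.28,-0.12,0,0,0]'
python3 - <<'E'
from h import *
where()
s=get_image('scene')['img'];t=get_image('top')['img']
cv2.imwrite('pics/k.png',np.hstack([cv2.resize(s[190:280,250:350],None,fx=4,fy=4,interpolation=2),cv2.resize(t[145:235,250:350],None,fx=4,fy=4,interpolation=2)]))
E
```

```text
time_s: 15.72
tcp_pos: [0.6962, 0.2298, 0.2673]
tool_rot: [-0.543, -3.093, 0.001]
contact_force: [0.2, 0.3, -0.0]
opening: -0.0001
grip_force: 0.0
15.72 tcp gate [0.062  0.2329 0.1573] z 0.2673 F gate [ 0.1  0.4 -0. ] toolx gate [-1.    -0.     0.001]
```

View pics/k.png

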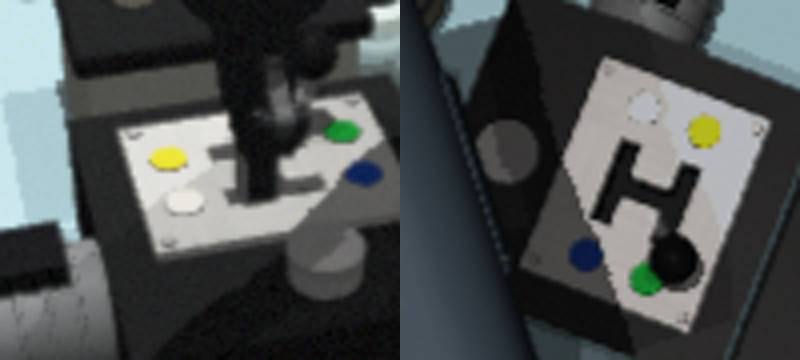

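The top view shows the knob at (676,260), covering the green end of the right slot, with the tin in place. One numeric check, then hand in.

Run:
```python
from h import *
t=get_image('top')
k=RG.T@(atz(t,(250+274.5/4,145+258.5/4),.174)-G);print(k)
if k[0]<-.041 and k[1]<-.041: print(sign_off())
```

```text
[-0.0466074  -0.04696532  0.064     ]
the job is handed in; nothing more can be done
None
```

The lever is standing home in the near-right slot by the green disc, with the hand clear and the job handed in; the last top view put the knob at gate (-47, -47) mm. On the first sideways push the hand rode up on the knob and read 29 N upward, so I backed off and turned it. The other pushes read under 5 N.

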